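Show the hidden aperture plate to the gauge camera

ROBOT

A 7-joint arm with a two-finger parallel gripper is mounted at the origin on the work surface. World frame = base frame: x ahead of the robot, y to its left, z up, the work surface at z = 0. Lengths are in m, angles in rad, forces in N, time in s.
With the tool pointing down it reaches from about 0.4 to 0.85 m from the base axis. Payload 10.4 kg.
Tool frame: the origin (TCP) lies at the very end of the fingers, on their centre line; the grasp point (between the pads) lies 19 mm behind it; z points along the fingers, y is the line along which they close (so a half turn about z gives the same grasp; the last joint's range is limited). The gripper opens to 85 mm and grips with 20 to 120 N. Pads are 22 mm wide; open, the fingers measure 114 mm over their backs; the gripper's body (76 mm by 85 mm) begins 54 mm behind the grasp point. The pads swing forward as they close: fully open they stand 13 mm farther back than shut.
Start: joints at [-1.272, 0.332, -0.065, 1.46, 0.022, 1.35, -0.088], TCP at [0.198, 0.593, 0.211] pointing down, gripper open.
Joint ranges: [-2.6, 2.6], [-0.5, 2.12], [-1.47, 1.34], [0.16, 2.42], [-1.27, 4.41], [0.06, 2.06], [-2.6, 2.6]. Speed limits (rad/s): [2.22, 2.22, 2.79, 2.79, 3.14, 3.14, 3.14].

INTERFACE

Orientations are given as a unit quaternion [x, y, z, w].
In Python, from workcell import * gives the robot as it stands.
- The arm moves only by the tool step_arm, never from a script. Its argument "commands" is one flat list of numbers, 7 for each row, row after row: the finger opening in mm, from 0 to 85.4, then the shift along the world's x, y, z as a fraction of full scale, then the turn, a rotation vector about the world's x, y, z as a fraction of full scale. A call has exactly 10 rows; each row is the pose to reach, as a shift and turn from the pose commanded when the call began, turning the shorter way round; what a row does not reach only later rows make up. Full scale, the value 1, is 0.6 m for a shift and pi rad for a turn. A row lasts 1/8 s, in which the tool goes at most 62.5 mm and 10.7 degrees, less where a joint would pass 70% of its speed; a pose out of reach is approached as far as the arm can. A call with a number of a shift or a turn outside -1 to 1 is refused whole. A call with a gripper value outside its range is refused whole. The fingers move at their own pace and stop on an object; "squeeze" is the grip in N (left out, the last holds). Time passes only in rows, so rows that repeat a pose let the fingers close, or fill a call up. It gives the time, the measured TCP pose, the force, the opening and the grip force at its end, in the units of the state.
- get_obs(): the state, without advancing time (a new reading comes with each control period).
- camera(name): name is "scene" or "top" or "wrist"; returns the picture (480x640x3 uint8, red, green, blue); there is no depth.
- camera_params(name): a dict with "mtx" (3x3 intrinsics, pixels), "dist" ([k1, k2, p1, p2, k3] as OpenCV has them; the pictures are not rectified), "extrinsics" (4x4, takes a point from world to camera coordinates); the wrist camera has in their place "tool_from_camera" (4x4, takes a point from camera to tool coordinates, whose origin is the TCP and whose axes are the flange's). Camera axes: x right, y down, z forward; pixel columns grow to the right and rows downward; lengths in m; the calibration is good to about 2 mm. A picture is of the moment at which its call begins: read the wrist's pose just before it. camera_params takes no time and is no camera call.
- hand_in(): hands the job in; it is judged then, once.
The state is a dict: "clock": time; "joint_pos": joint angles; "joint_velocities": joint speeds; "tau": joint torques, N m; "position": TCP position; "ee_rot": TCP orientation; "ft_force": force on the tool from outside, world axes, zero at the start; "torque": the same for the moment, N m; "grip_width": opening from 0.0 (shut) to 1.0 (fully open); "grasp_force": force on a finger pad.
Only numpy, scipy, OpenCV 4.12 (cv2) and the standard library are available. Lean on these libraries where they do the work, as an engineer would, in place of code of your own. Each camera call takes 0.05 s, during which the arm holds its last target. There are 200 camera calls.

TASK

Turn the focus knob on top of the gauge camera clockwise until its pointer stands at the index mark on the lens side; then lift the cover flap of the steel case until it stands open, draw out the aperture plate hidden beneath it and hold it upright in front of the camera's lens, square to it, centred on it and about 5 cm from its end. Finish while still holding the plate there, clear of everything, with the knob still on its mark and the flap left standing open; leave the other parts on the bench where they are.

Things in the scene. Friction and masses are not known exactly. Their poses are not given: they have to be found in the camera images.
- lens (a point): centre of the free end of the gauge camera's lens barrel (48 mm across), 80 mm above the bench. The camera is a fixed aluminium box 130 (x) x 140 (y) x 120 mm tall, and the barrel stands 45 mm out of its +y side: the lens looks along this frame's +y, level; z is up. The box's centre lies 115 mm behind this point (at -y)
- focus (a joint): angle (rad) of the focus knob, 0 to 2.4, growing clockwise seen from above. One end of its bar grip has a dark line and, at its foot, a white pointer tongue; at 0 the pointer points along -x of the lens frame, at 1.57 along the lens's +y, where the white index mark lies on the fixed black dial. Starts between 0.25 and 0.95; light friction (0.04 N m), stays where it is left
- focus_grip (a point): on the vertical axis of the focus knob, 11 mm below the bar's top, at the height to grip: 151 mm above the bench. The bar grip is 46 mm long, 12 mm thick and 26 mm tall, standing on a disc 38 mm across, whose top is 15 mm below this point. This frame turns with the knob: the bar lies along its x and the pointer end is -x
- case_hinge (a point): middle of the hinge line of the fixed steel instrument case, on its far (+x) rim, 76 mm above the bench; the hinge line is this frame's y, z up. The open-topped case reaches 120 mm from here along -x, is 150 mm wide (y) and 72 mm tall, its walls and floor 5 mm thick. The flap covers its whole top
- flap (a joint): opening angle (rad) of the cover flap: 0 shut, 1.57 upright, stop at 1.9. A stiff hinge (0.2 N m friction, flap 0.2 kg): it stays where it is left
- flap_tab (a point): grip point on the flap's tongue, a flat tab 16 mm wide (y), 8 mm thick, that stands 46 mm out beyond the flap's free edge in the flap's own plane; this point is 147 mm from the hinge line, 25 mm beyond the free edge. Shut, it is level, 75 mm above the bench with free air below, in front of the case; it moves up and over towards the hinge side as the flap opens
- plate_center (a point): centre of the steel aperture plate: 60 mm long (x), 8 thick (y, normal to its faces), 60 tall (z), about 0.16 kg, a square 22 mm window in its middle, the top 22 mm solid. It stands upright in mid-case, its axes parallel to the hinge frame's, top 7 mm below the rim; 25 mm tall posts guide its ends with 1.5 mm play. It comes out straight up; 66 mm free on both sides
- puller: green two-armed bearing puller, 130 mm wide, 112 mm tall; a bystander; origin at the centre of its underside
- bushing: bronze bushing, 44 mm across, 40 mm tall; a bystander; origin at the centre of its underside
- race: chrome bearing outer race lying flat, 72 mm across, 18 mm tall; a bystander; origin at the centre of its underside
- washer: red plastic thrust washer, 52 mm across, 6 mm thick; a bystander; origin at the centre of its underside
- vblock: dark steel V-block, 60 x 50 mm, 42 mm tall; a bystander; origin at the centre of its underside
- plug: double-ended plug gauge lying down, 98 mm long, 22 mm thick; a bystander; origin at the centre of its underside
There are look-alikes about, which are no part of the job. What is shaped like the part that bears case_hinge but green is not meant. Leave any red look-alike of the part that bears lens alone.

How it is judged:
By the outcome, as a careful person would: the job done as asked, in the order asked, and still so for the second after the job is handed in, while the arm keeps its last pose, push and grip.
It also fails if it takes over 69 s, if anything falls off the work surface, if the arm or the gripper's body presses on something with over 40 N, if the wrist force passes 120 N, or if a joint passes its speed limit or range.

## Working session

There is one attempt and no reset: what is moved stays moved. The work goes in short steps, Python scripts to look and compute and a tool call to move; the robot and the scene stay as the last step left them, time stands still between calls to the robot, and variables do not carry over. Pictures are saved under pics/ and viewed, at most 10 in all, crops included, and the job is handed in when it is done.

Besides the shell and the picture viewer there is one more tool, called after "Emit:" as name(argument=value, ...) on one line, values as JSON. step_arm: Moves the arm, as the interface text tells. Its arguments: {"type":"object","properties":{"commands":{"type":"array","items":{"type":"number"}},"squeeze":{"type":"number"}},"required":["commands"]}

```bash
mkdir -p pics; cat > h.py <<'E'
from workcell import *
import numpy as np, cv2
from scipy.spatial.transform import Rotation as R
def params(n, obs=None):
    p=camera_params(n); K=np.array(p["mtx"]); d=np.array(p["dist"])
    if "extrinsics" in p: T=np.linalg.inv(np.array(p["extrinsics"]))
    else:
        o=obs; W=np.eye(4); W[:3,:3]=R.from_quat(o["ee_rot"]).as_matrix(); W[:3,3]=o["position"]
        T=W@np.array(p["tool_from_camera"])
    return K,d,T
def ray(n,uv,obs=None):
    K,d,T=params(n,obs); q=cv2.undistortPoints(np.array(uv,float).reshape(-1,1,2),K,d).reshape(-1,2)
    v=np.c_[q,np.ones(len(q))]@T[:3,:3].T
    return T[:3,3],v
def plane(n,uv,z,obs=None):
    o,v=ray(n,uv,obs); return o+v*((z-o[2])/v[:,2:3])
def proj(n,P,obs=None):
    K,d,T=params(n,obs); E=np.linalg.inv(T)
    return cv2.projectPoints(np.array(P,float).reshape(-1,3),cv2.Rodrigues(E[:3,:3])[0],E[:3,3],K,d)[0].reshape(-1,2)
def snap(n,f):
    o=get_obs(); im=camera(n); cv2.imwrite(f,cv2.cvtColor(im,cv2.COLOR_RGB2BGR)); return o,im
E
python3 - <<'E'
from h import *
snap("scene","pics/s0.png"); snap("top","pics/t0.png")
for n in("scene","top"): print(params(n)[2].round(3))
print(get_obs())
E
```

```text
[[-0.742  0.437 -0.508  1.007]
 [ 0.67   0.497 -0.552  0.404]
 [ 0.011 -0.75  -0.661  0.762]
 [ 0.     0.     0.     1.   ]]
[[-0.028 -0.997  0.074  0.435]
 [-1.     0.029  0.008 -0.141]
 [-0.01  -0.074 -0.997  1.145]
 [ 0.     0.     0.     1.   ]]
{'clock': 0.1, 'joint_pos': array([-1.27162413,  0.33277704, -0.06469071,  1.46084888,  0.02156965,
        1.34987265, -0.08849182]), 'joint_velocities': array([ 6.30323987e-04,  4.27445184e-04,  8.86143468e-06, -2.46872485e-03,
        1.36065136e-03,  4.74459344e-04, -1.87635176e-03]), 'tau': array([ 1.04115570e-03, -6.26743269e+01,  4.87920991e-02, -3.92427421e+01,
        1.62983959e-02,  6.94396804e-03, -3.13110706e-05]), 'position': array([0.19754319, 0.59259296, 0.20981925]), 'ee_rot': array([ 1.60187087e-01,  9.87086486e-01, -6.00326538e-04, -8.34817158e-05]), 'ft_force': array([-0.6350858 , -0.00567746,  0.13910127]), 'torque': array([ 0.0152069 ,  0.05766979, -0.00595396]), 'grasp_force': 0.0, 'grip_width': 1.0060271033914365}
```

View pics/s0.png

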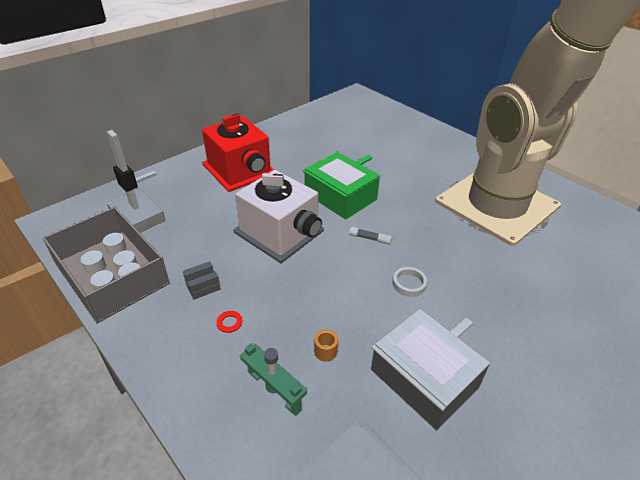

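View pics/t0.png

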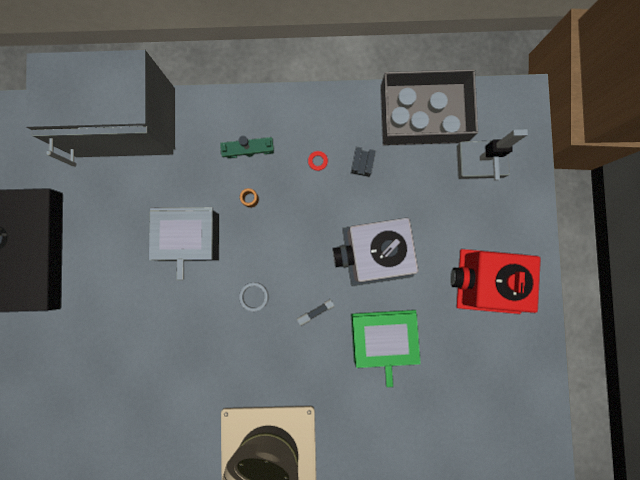

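The scene picture shows the aluminium camera at (278,215) and the steel case with closed flap at (430,365). The look-alikes are the red camera at (238,155) and the green case at (342,180). In the top picture, the aluminium camera is at (382,250) with its lens at (338,257). Its bar-grip knob is at (390,249), and the steel case is at (183,235) with its tab at (180,270). The red camera (500,281) and green case (387,340) are to be left alone. By the description I choose the aluminium and grey-steel ones.

```bash
python3 - <<'E'
from h import *
im=cv2.imread("pics/t0.png")
a=cv2.resize(im[205:300,320:430],None,fx=5,fy=5,interpolation=cv2.INTER_CUBIC)
b=cv2.resize(im[195:290,130:240],None,fx=5,fy=5,interpolation=cv2.INTER_CUBIC)
s=cv2.imread("pics/s0.png")
c=np.zeros((600,800,3),np.uint8); 
a=cv2.resize(a,(400,345)); b=cv2.resize(b,(400,345)); c[:345,:400]=a;c[:345,400:]=b
c[345:,:400]=cv2.resize(s[160:262,225:385],(400,255)); c[345:,400:]=cv2.resize(s[305:433,365:500],(400,255))
cv2.imwrite("pics/c0.png",c)
print("scale",400/110,345/95)
print(proj("top",[get_obs()["position"]]))
E
```

```text
scale 3.6363636363636362 3.6315789473684212
[[-35.03756378 402.87673985]]
```

View pics/c0.png

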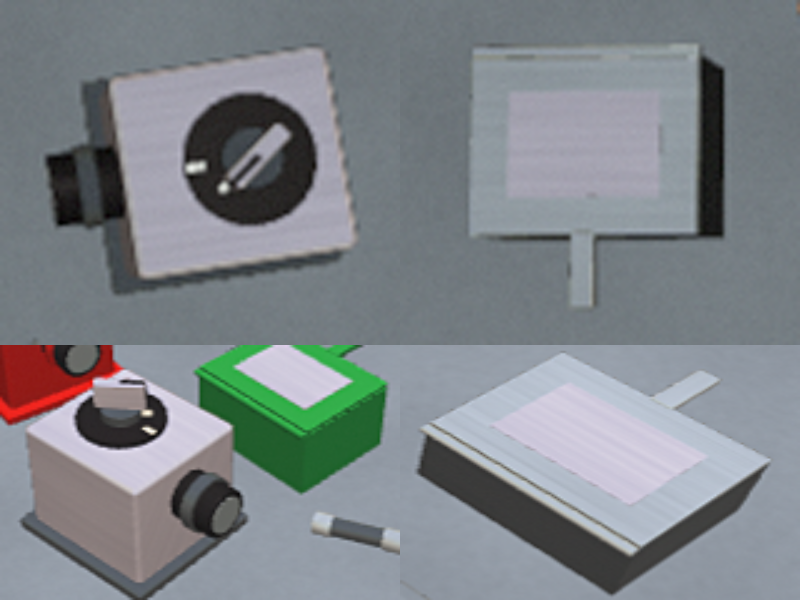

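The crop confirms the choice: an aluminium camera with its lens to image-left (+y), the index at crop (196,167), and the bar with its white pointer at (222,188). The case is grey steel with its hinge on the far side and its tab towards the robot at (581,306).

```bash
python3 - <<'E'
from h import *
A=lambda p:(np.array(p,float)/[3.636,3.632]+[320,205])
B=lambda p:((np.array(p,float)-[400,0])/[3.636,3.632]+[130,195])
c=plane("top",A([(110,80),(322,47),(355,243),(140,277)]),.12); print("box",c.round(4),c.mean(0), [np.linalg.norm(c[i]-c[i-1]).round(3) for i in range(4)])
e=(c[0]-c[1]+c[3]-c[2]); ang=np.arctan2(e[1],e[0]); print("lens dir deg",np.degrees(ang)); m=c.mean(0)
print("lens",m+.115*np.r_[np.cos(ang),np.sin(ang),0])
print("dial",plane("top",A([(250,159)]),.13))
k=plane("top",A([(222,188),(290,125)]),.150); print("bar",k,k.mean(0),np.linalg.norm(k[0]-k[1]))
d=k[0]-k[1]; print("ptr deg",np.degrees(np.arctan2(d[1],d[0])))
f=plane("top",B([(473,45),(699,44),(699,236),(472,236)]),.08); print("flap",f.round(4),f.mean(0),[np.linalg.norm(f[i]-f[i-1]).round(3) for i in range(4)])
t=plane("top",B([(570,306),(593,306)]),.079); print("tab",t)
e=f[0]-f[1]+f[3]-f[2]; print("case y dir deg",np.degrees(np.arctan2(e[1],e[0])))
for n in("puller",): pass
print("bystanders", plane("top",[(248,197),(318,161),(363,161),(254,297),(316,312),(247,147)],.02).round(3))
E
```

```text
box [[ 0.5458 -0.2128  0.12  ]
 [ 0.5629 -0.3472  0.12  ]
 [ 0.4387 -0.3625  0.12  ]
 [ 0.4212 -0.2273  0.12  ]] [ 0.49213378 -0.28743997  0.12      ] [np.float64(0.125), np.float64(0.136), np.float64(0.125), np.float64(0.136)]
lens dir deg 97.31239818723077
lens [ 0.47749667 -0.17337528  0.12      ]
dial [[ 0.49268406 -0.29746123  0.13      ]]
bar [[ 0.47431127 -0.27663915  0.15      ]
 [ 0.51167476 -0.3195983   0.15      ]] [ 0.49299302 -0.29811873  0.15      ] 0.05693434322677995
ptr deg 131.01493673351462
flap [[0.6114 0.2634 0.08  ]
 [0.6077 0.1139 0.08  ]
 [0.4808 0.1152 0.08  ]
 [0.485  0.2641 0.08  ]] [0.54624435 0.18917482 0.08      ] [np.float64(0.126), np.float64(0.15), np.float64(0.127), np.float64(0.149)]
tab [[0.43744031 0.20036528 0.079     ]
 [0.43701699 0.18531299 0.079     ]]
case y dir deg 88.48042912075594
bystanders [[ 0.641  0.037  0.02 ]
 [ 0.728 -0.143  0.02 ]
 [ 0.725 -0.258  0.02 ]
 [ 0.388  0.026  0.02 ]
 [ 0.347 -0.128  0.02 ]
 [ 0.77   0.037  0.02 ]]
```

Emit:
step_arm(commands=[50,0.537,-0.738,0.15,0,0,-0.17,50,0.537,-0.738,0.15,0,0,-0.17,50,0.537,-0.738,0.15,0,0,-0.17,50,0.537,-0.738,0.15,0,0,-0.17,50,0.537,-0.738,0.15,0,0,-0.17,50,0.537,-0.738,0.15,0,0,-0.17,50,0.537,-0.738,0.15,0,0,-0.17,50,0.537,-0.738,0.15,0,0,-0.17,50,0.537,-0.738,0.15,0,0,-0.17,50,0.537,-0.738,0.15,0,0,-0.17])

```text
clock: 1.35
position: [0.5219, 0.1454, 0.301]
ee_rot: [0.418, 0.908, -0.0, 0.001]
ft_force: [-0.3, 0.5, -0.5]
grip_width: 0.59
grasp_force: 0.0
```

```bash
python3 - <<'E'
from h import *
print(np.array(camera_params("wrist")["tool_from_camera"]).round(3),camera_params("wrist")["mtx"])
o,im=snap("wrist","pics/w0.png"); print(o["position"],o["clock"],o["joint_pos"].round(2))
print(R.from_quat(o["ee_rot"]).as_matrix().round(3))
print(proj("wrist",[[.6077,.1139,.079],[.4808,.1152,.079],[.437,.193,.079],[.6114,.2634,.079]],o))
E
```

```text
[[-0.001 -0.958 -0.287  0.072]
 [ 1.    -0.001 -0.     0.   ]
 [-0.    -0.287  0.958 -0.164]
 [ 0.     0.     0.     1.   ]] [[355.59349353   0.         319.15949097]
 [  0.         355.59349353 241.57028004]
 [  0.           0.           1.        ]]
[0.52193745 0.14536908 0.30095532] 1.35 [-0.73  0.11  0.41  1.56 -0.04  1.49  0.39]
[[-0.65   0.76   0.001]
 [ 0.76   0.65  -0.001]
 [-0.002  0.    -1.   ]]
[[357.4306102  271.1752954 ]
 [272.43356982 200.11919775]
 [285.99176234 115.36789037]
 [453.69705238 174.32999893]]
```

Emit:
step_arm(commands=[50,-0.048,-0.739,0,0,0,0,50,-0.048,-0.739,0,0,0,0,50,-0.048,-0.739,0,0,0,0,50,-0.048,-0.739,0,0,0,0,50,-0.048,-0.739,0,0,0,0,50,-0.048,-0.739,-0.12,0,0,0,50,-0.048,-0.739,-0.12,0,0,0,50,-0.048,-0.739,-0.12,0,0,0,50,-0.048,-0.739,-0.12,0,0,0,50,-0.048,-0.739,-0.12,0,0,0])

```text
clock: 2.65
position: [0.4919, -0.2914, 0.2286]
ee_rot: [0.414, 0.91, 0.0, -0.0]
ft_force: [0.2, -0.1, -0.3]
grip_width: 0.583
grasp_force: 0.0
```

```bash
python3 - <<'E'
from h import *
o,im=snap("wrist","pics/w1.png"); print(o["position"],o["clock"],o["joint_pos"].round(2))
print(R.from_quat(o["ee_rot"]).as_matrix().round(3))
E
```

```text
[ 0.49191807 -0.29139301  0.2286264 ] 2.65 [-0.21  0.25  0.79  1.62 -0.18  1.36  1.32]
[[-0.657  0.754  0.   ]
 [ 0.754  0.657  0.001]
 [ 0.001  0.001 -1.   ]]
```

View pics/w1.png

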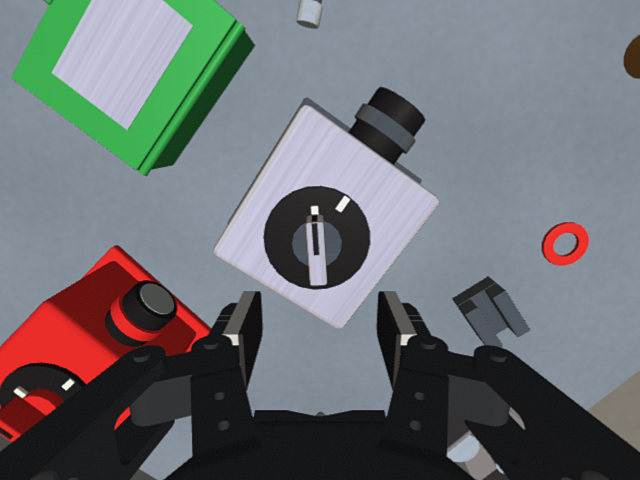

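The wrist picture shows the box's top corners near (307,104), (438,202), (342,327), (215,252). The dial centre is about (317,238), the index (342,204), and the bar top runs from (317,284) to (315,217) with the pointer tongue at (315,209).

```bash
python3 - <<'E'
from h import *
o=get_obs(); im=cv2.imread("pics/w1.png"); h=cv2.cvtColor(im,cv2.COLOR_BGR2HSV)
# dark dial
g=cv2.cvtColor(im,cv2.COLOR_BGR2GRAY)
m=np.zeros_like(g); m[175:300,250:385]=((g<60)[175:300,250:385])*255
cs=max(cv2.findContours(m,cv2.RETR_EXTERNAL,cv2.CHAIN_APPROX_NONE)[0],key=cv2.contourArea)
el=cv2.fitEllipse(cv2.convexHull(cs)); print(el)
for z in(.12,.125,.13): print("dial c",z,plane("wrist",[el[0]],z,o))
# box top
s=((h[...,2]>150)&(h[...,1]<60)).astype(np.uint8)*255; s=cv2.bitwise_or(s,m)
s=cv2.morphologyEx(s,cv2.MORPH_OPEN,np.ones((5,5)))
n,l=cv2.connectedComponents(s); L=l[300,340]; b=(l==L).astype(np.uint8)
c=max(cv2.findContours(b,cv2.RETR_EXTERNAL,cv2.CHAIN_APPROX_NONE)[0],key=cv2.contourArea)
q=cv2.approxPolyDP(c,10,True).reshape(-1,2); print(q)
P=plane("wrist",q,.12,o); print(P.round(4),P.mean(0),[np.linalg.norm(P[i]-P[i-1]).round(3) for i in range(len(P))])
for i in range(len(P)): d=P[i]-P[i-1]; print(np.degrees(np.arctan2(d[1],d[0])).round(1))
w=((g>165)&(cv2.erode(cv2.fillPoly(m*0,[cv2.convexHull(cs)],255),np.ones((5,5)))>0)).astype(np.uint8)
n,l,st,ce=cv2.connectedComponentsWithStats(w)
for i in range(1,n):
  if st[i,4]>15: print(st[i],ce[i])
k=plane("wrist",[(315,217),(317,284)],.162,o); d=k[0]-k[1]; print("bar",k.mean(0),np.linalg.norm(d),np.degrees(np.arctan2(d[1],d[0])))
E
```

```text
((316.3951416015625, 237.3347930908203), (102.17611694335938, 105.12230682373047), 90.66827392578125)
dial c 0.12 [[ 0.49452661 -0.29699088  0.12      ]]
dial c 0.125 [[ 0.49361143 -0.29588886  0.125     ]]
dial c 0.13 [[ 0.49269625 -0.29478685  0.13      ]]
[[  3  90]
 [  0 118]
 [ 36 134]
 [ 34 147]
 [ 45 139]
 [ 44 155]
 [ 91 149]
 [ 72 160]
 [ 84 177]
 [ 65 176]
 [ 77 192]
 [ 93 193]
 [ 98 168]
 [109 177]
 [ 98 185]
 [114 188]
 [ 90 199]
 [ 80 234]
 [ 69 199]
 [ 59 246]
 [ 50 226]
 [ 30 234]
 [  0 214]
 [  0 339]
 [115 236]
 [130 251]
 [138 228]
 [110 216]
 [ 98 229]
 [105 201]
 [131 213]
 [131 186]
 [132 204]
 [149 205]
 [125 224]
 [165 221]
 [154 222]
 [159 258]
 [143 251]
 [151 234]
 [134 258]
 [208 324]
 [243 290]
 [261 291]
 [249 389]
 [268 381]
 [274 400]
 [276 385]
 [291 388]
 [276 374]
 [313 379]
 [325 362]
 [358 390]
 [388 385]
 [376 291]
 [422 309]
 [420 283]
 [456 271]
 [450 249]
 [493 259]
 [509 248]
 [509 291]
 [523 278]
 [514 302]
 [534 316]
 [510 341]
 [584 407]
 [639 368]
 [639 184]
 [594 192]
 [569 170]
 [570 141]
 [542 147]
 [529 168]
 [524 154]
 [505 163]
 [533
[... 6749 characters left out ...]
7.1
-36.2
122.7
27.6
172.3
32.0
100.0
-3.4
52.3
140.4
18.4
139.8
61.4
151.2
27.7
80.0
-40.2
91.1
-59.3
6.6
-83.6
-0.2
87.4
145.6
-128.4
-175.2
140.5
-126.8
-73.7
159.1
-112.4
15.2
-132.1
1.6
-127.2
155.6
-159.9
-10.3
-171.8
-83.6
97.5
8.5
90.1
14.3
121.5
-2.1
89.4
-34.8
44.3
-3.9
91.9
-33.3
138.3
43.4
170.1
-115.5
103.1
7.4
94.9
-3.4
113.6
163.8
-32.0
-154.0
65.7
139.5
-138.8
-63.8
-157.6
124.1
-138.9
-6.5
-87.0
8.5
-135.2
-25.1
-92.6
-174.6
-89.5
-117.4
-159.3
113.3
-177.8
[336 197  13  15  98] [341.73469388 204.40816327]
[311 206   8   8  56] [314.125 209.625]
[307 223  19  62 776] [316.43814433 257.15463918]
bar [ 0.49323197 -0.29548267  0.162     ] 0.048206098444297414 132.56149298393447
```

Emit:
step_arm(commands=[50,0.002,-0.007,-0.07,0,0,0.006,50,0.002,-0.007,-0.13,0,0,0.006,50,0.002,-0.007,-0.148,0,0,0.006,50,0.002,-0.007,-0.148,0,0,0.006,0,0.002,-0.007,-0.148,0,0,0.006,0,0.002,-0.007,-0.148,0,0,0.006,0,0.002,-0.007,-0.148,0,0,0.006,0,0.002,-0.007,-0.148,0,0,0.006,0,0.002,-0.007,-0.148,0,0,0.006,0,0.002,-0.007,-0.148,0,0,0.006], squeeze=40)

```text
clock: 3.95
position: [0.4941, -0.2971, 0.1414]
ee_rot: [0.406, 0.914, 0.001, 0.002]
ft_force: [3.1, 2.8, 7.0]
grip_width: -0.001
grasp_force: 3.3
```

```bash
python3 - <<'E'
from h import *
o2=get_obs(); print({k:np.round(v,3) for k,v in o2.items() if k in("clock","position","ft_force","torque","grip_width","grasp_force")}); M=R.from_quat(o2["ee_rot"]).as_matrix(); print("ty",np.degrees(np.arctan2(M[1,1],M[0,1])))
o=dict(position=np.array([ 0.49191807,-0.29139301,0.2286264 ]),ee_rot=[.414,.910,0,0])
o["ee_rot"]=np.array(o["ee_rot"])/np.linalg.norm(o["ee_rot"])
g=cv2.cvtColor(cv2.imread("pics/w1.png"),cv2.COLOR_BGR2GRAY)
q=np.array([(307,105),(437,202),(341,326),(216,252)],float)
P=plane("wrist",q,.12,o); print(P.round(4),P.mean(0))
for i in range(4): d=P[i]-P[i-1]; print(np.linalg.norm(d).round(4),np.degrees(np.arctan2(d[1],d[0])).round(1))
D=plane("wrist",[(316.4,237.3),(341.7,204.4),(314.1,209.6)],.125,o)
for i in(1,2): d=D[i]-D[0]; print("idx/ptr",np.degrees(np.arctan2(d[1],d[0])),np.linalg.norm(d))
E
```

```text
{'clock': np.float64(3.95), 'position': array([ 0.494, -0.297,  0.141]), 'ft_force': array([3.076, 2.821, 7.045]), 'torque': array([ 0.702, -0.595,  0.014]), 'grasp_force': np.float64(3.295), 'grip_width': np.float64(-0.001)}
ty 42.10287411234847
[[ 0.4244 -0.2268  0.12  ]
 [ 0.5461 -0.2142  0.12  ]
 [ 0.5623 -0.3432  0.12  ]
 [ 0.4411 -0.3596  0.12  ]] [ 0.49347767 -0.2859494   0.12      ]
0.1339 97.2
0.1224 5.9
0.1301 -82.8
0.1223 -172.3
idx/ptr 94.4768569529337 0.03247008417133953
idx/ptr 135.47338569550612 0.022118929769904035
```

```bash
python3 - <<'E'
from h import *
o,w=snap("wrist","pics/w2.png"); o,s=snap("scene","pics/s2.png")
print(o["grip_width"],o["grasp_force"])
w=cv2.imread("pics/w2.png"); s=cv2.imread("pics/s2.png")
cv2.imwrite("pics/c2.png",np.hstack([cv2.resize(w[150:390,200:440],(400,400)),cv2.resize(s[130:250,210:330],(400,400))]))
E
```

```text
0.002337145448282313 3.295630864886334
```

View pics/c2.png

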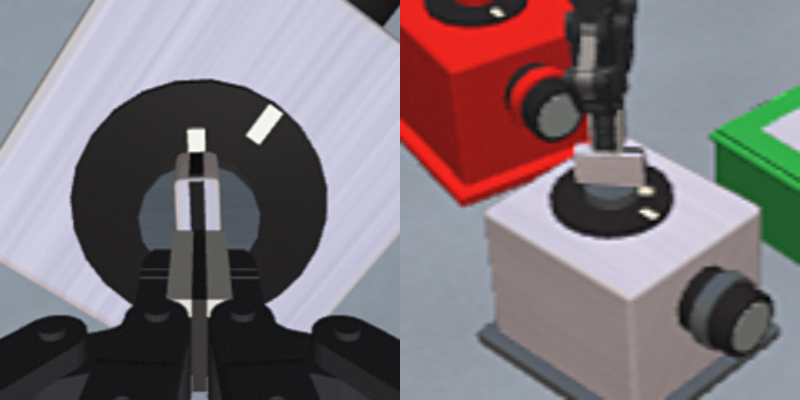

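The crops show the fingers apparently shut on top of the bar instead of around it, as the bar's side face is fully visible in the scene view. I'll check the tip height by projecting it.

```bash
python3 - <<'E'
from h import *
o=get_obs(); p=np.array(o["position"])
for n in("scene","wrist"):
  print(n,proj(n,[p,p+[0,0,.019],[.4935,-.296,.162],[.4935,-.296,.136],[.4935,-.296,.122]],o).round(0).tolist())
d=np.array([np.cos(2.3),np.sin(2.3),0])*.023
print(proj("scene",[[.4935,-.296,.162]+d,[.4935,-.296,.162]-d]).round(0).tolist(), proj("wrist",[[.4935,-.296,.162]+d,[.4935,-.296,.162]-d],o).round(0).tolist())
E
```

```text
scene [[273.0, 181.0], [272.0, 174.0], [273.0, 173.0], [273.0, 183.0], [274.0, 188.0]]
wrist [[319.0, 286.0], [319.0, 303.0], [319.0, 302.0], [319.0, 279.0], [319.0, 270.0]]
[[283.0, 174.0], [262.0, 173.0]] [[320.0, 253.0], [319.0, 347.0]]
```

Emit:
step_arm(commands=[50,0,0,0.01,0,0,0,50,0,0,0.01,0,0,0,50,0,0,0.01,0,0,0,50,0,0,0,0,0,0,50,0,0,-0.015,0,0,0,50,0,0,-0.03,0,0,0,0,0,0,-0.03,0,0,0,0,0,0,-0.03,0,0,0,0,0,0,-0.03,0,0,0,0,0,0,-0.03,0,0,0], squeeze=40)

```text
clock: 5.3
position: [0.4935, -0.2967, 0.1221]
ee_rot: [0.406, 0.914, 0.001, 0.001]
ft_force: [6.0, 2.0, -1.8]
grip_width: 0.129
grasp_force: 43.0
```

Emit:
step_arm(commands=[0,0,0,0,0,0,-0.04,0,0,0,0,0,0,-0.08,0,0,0,0,0,0,-0.12,0,0,0,0,0,0,-0.16,0,0,0,0,0,0,-0.194,0,0,0,0,0,0,-0.194,0,0,0,0,0,0,-0.194,0,0,0,0,0,0,-0.194,0,0,0,0,0,0,-0.194,0,0,0,0,0,0,-0.194])

```text
clock: 6.55
position: [0.4937, -0.2965, 0.1221]
ee_rot: [0.661, 0.75, 0.001, 0.001]
ft_force: [4.4, 2.8, -1.9]
grip_width: 0.13
grasp_force: 43.0
```

```bash
python3 - <<'E'
from h import *
o,w=snap("wrist","pics/w3.png"); M=R.from_quat(o["ee_rot"]).as_matrix(); print("ty",np.degrees(np.arctan2(M[1,1],M[0,1])),o["position"])
g=cv2.cvtColor(cv2.imread("pics/w3.png"),cv2.COLOR_BGR2GRAY)
m=np.zeros_like(g); m[150:300,230:410]=255
n,l,st,ce=cv2.connectedComponentsWithStats(((g>185)&(m>0)).astype(np.uint8))
for i in range(1,n):
  if 20<st[i,4]<800: 
    print(st[i],ce[i].round(1)); p=plane("wrist",[ce[i]],.123,o)[0]; d=p[:2]-[.4935,-.2965]; print(p.round(4),np.degrees(np.arctan2(d[1],d[0])).round(1),np.linalg.norm(d).round(4))
cv2.imwrite("pics/c3.png",cv2.resize(cv2.imread("pics/w3.png")[100:340,160:480],(800,600)))
E
```

```text
ty 7.209274480447216 [ 0.49370252 -0.2964627   0.12208117]
[315 210  11  25 275] [320. 222.]
[ 0.4905 -0.2632  0.123 ] 95.2 0.0334
[315 240  11  15 165] [320. 247.]
[ 0.492  -0.2755  0.123 ] 94.1 0.0211
[306 277   8  23 179] [309.6 288.1]
[ 0.4895 -0.2974  0.123 ] -166.7 0.0041
[326 277   3  23  43] [326.7 288.3]
[ 0.498  -0.2965  0.123 ] 0.2 0.0045
```

View pics/c3.png

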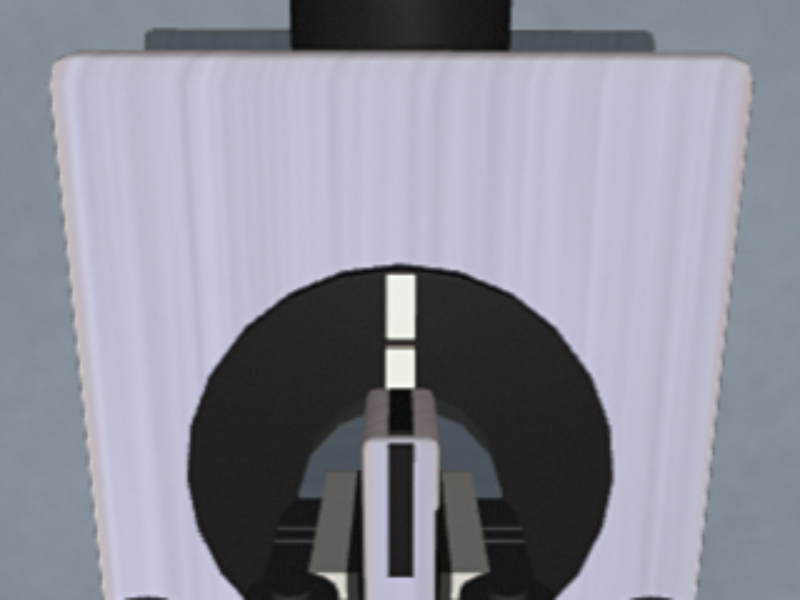

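The pointer (crop (400,367)) is exactly in line with the index (400,307), and the box sides look symmetric, so the knob is on its mark. I'll release, lift and measure the lens.

Emit:
step_arm(commands=[40,0,0,0,0,0,0,40,0,0,0,0,0,0,40,0,0,0.0,0,0,0,40,0,0,0.05,0,0,0,40,0,0,0.1,0,0,0,40,0,0.05,0.2,0,0,0,40,0,0.1,0.25,0,0,0,40,0,0.1,0.25,0,0,0,40,0,0.1,0.25,0,0,0,40,0,0.1,0.25,0,0,0])

```text
clock: 7.85
position: [0.4915, -0.2382, 0.2707]
ee_rot: [0.662, 0.749, -0.001, -0.001]
ft_force: [0.0, -0.6, -0.0]
grip_width: 0.473
grasp_force: 0.0
```

```bash
python3 - <<'E'
from h import *
o,w=snap("wrist","pics/w4.png"); M=R.from_quat(o["ee_rot"]).as_matrix(); print("ty",np.degrees(np.arctan2(M[1,1],M[0,1])),o["position"],o["clock"])
print(proj("wrist",[[.4775,-.1734,.08],[.4937,-.2965,.162]],o))
g=cv2.cvtColor(cv2.imread("pics/w4.png"),cv2.COLOR_BGR2GRAY)
n,l,st,ce=cv2.connectedComponentsWithStats((g<75).astype(np.uint8))
for i in range(1,n):
  if st[i,4]>150: print(st[i],ce[i].round(1))
cv2.imwrite("pics/c4.png",cv2.imread("pics/w4.png"))
E
```

```text
ty 7.0324653762334925 [ 0.49147036 -0.23823784  0.270728  ] 7.85
[[312.65014917 142.28494918]
 [312.88820139 297.46581356]]
[587   0  53  36 800] [609.7  21.5]
[ 256  143  121   50 1978] [314.6 166.5]
[  59  153  138  150 3147] [172.1 209.5]
[471 208  61  49 710] [489.3 231.2]
[    0   238   640   242 76182] [350.2 402. ]
```

View pics/c4.png

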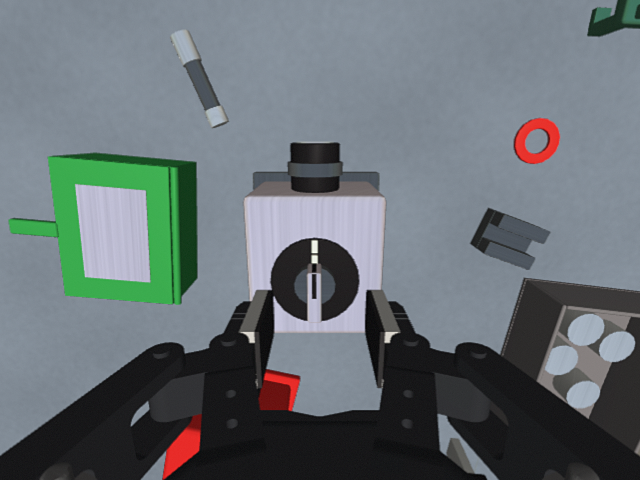

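The picture shows the lens barrel at columns 291–340 with its end at row 142. The knob is still in line with its index (315,246).

```bash
python3 - <<'E'
from h import *
o=get_obs()
for z in(.08,.1): print(plane("wrist",[(315.3,142.5),(291,150),(340,150)],z,o).round(4).tolist())
P=plane("wrist",[(245,197),(386,197),(384,332),(247,332)],.12,o);print(P.round(4).tolist())
K,d,T=params("wrist",o);print(T[:3,3])
E
```

```text
[[0.4801, -0.1733, 0.08], [0.4576, -0.1831, 0.08], [0.5047, -0.1773, 0.08]]
[[0.4803, -0.1729, 0.1], [0.4591, -0.1822, 0.1], [0.5035, -0.1767, 0.1]]
[[0.4239, -0.2266, 0.12], [0.5486, -0.2113, 0.12], [0.5704, -0.3455, 0.12], [0.4343, -0.3623, 0.12]]
[ 0.4834233  -0.16611041  0.43493196]
```

Emit:
step_arm(commands=[40,-0.056,0.717,-0.12,0,0,0.453,40,-0.056,0.717,-0.12,0,0,0.453,40,-0.056,0.717,-0.12,0,0,0.453,40,-0.056,0.717,-0.12,0,0,0.453,40,-0.056,0.717,-0.12,0,0,0.453,40,-0.056,0.717,-0.12,0,0,0.453,40,-0.056,0.717,-0.12,0,0,0.453,40,-0.056,0.717,-0.12,0,0,0.453,40,-0.056,0.717,-0.12,0,0,0.453,40,-0.056,0.717,-0.12,0,0,0.453])

```text
clock: 9.15
position: [0.459, 0.1915, 0.1996]
ee_rot: [0.014, 1.0, -0.0, -0.0]
ft_force: [-0.4, -0.6, -1.3]
grip_width: 0.471
grasp_force: 0.0
```

```bash
python3 - <<'E'
from h import *
o,w=snap("wrist","pics/w5.png"); M=R.from_quat(o["ee_rot"]).as_matrix(); print("ty",np.degrees(np.arctan2(M[1,1],M[0,1])),o["position"],o["clock"],o["joint_pos"].round(2))
print(proj("wrist",[[.458,.192,.079],[.437,.1928,.079],[.437,.2008,.079],[.437,.1848,.079],[.483,.1912,.079]],o).round(0).tolist())
g=cv2.cvtColor(cv2.imread("pics/w5.png"),cv2.COLOR_BGR2GRAY)
b=cv2.Canny(g,40,120)
for r in range(190,300,8): print(r,np.flatnonzero(b[r,270:370])+270)
cv2.imwrite("pics/c5.png",cv2.imread("pics/w5.png"))
E
```

```text
ty 88.38981944412366 [0.45901716 0.19151001 0.19956752] 9.15 [-0.97  0.04  0.5   1.83 -0.02  1.27  1.08]
[[320.0, 225.0], [320.0, 200.0], [330.0, 200.0], [311.0, 200.0], [320.0, 254.0]]
190 []
198 [316 317 318 319 320 321 322 323 324 325 326 327 328 329 330 331]
206 [313 332]
214 [314 332]
222 [313 332]
230 [314 332]
238 [313 332]
246 [313 332]
254 [270 271 272 313 333]
262 []
270 []
278 []
286 []
294 [273 366]
```

View pics/c5.png

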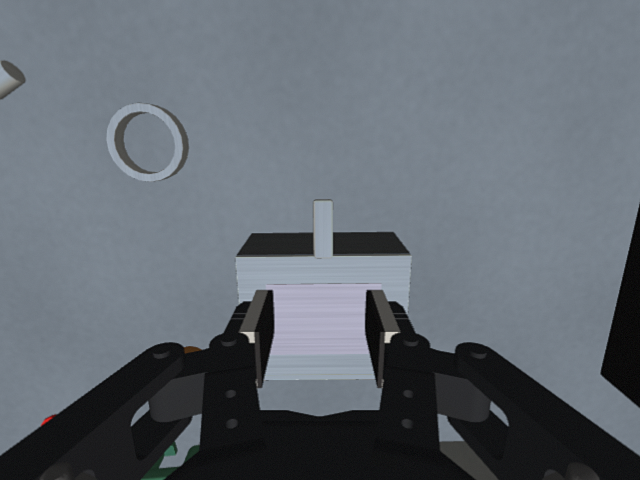

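The picture shows the tab at columns 313–332, rows 199–256, straight up the image, so the heading is right and the tab lies about 2 mm further in +y. I'll descend and grip it.

Emit:
step_arm(commands=[40,-0.002,0.004,-0.1,0,0,0,40,-0.002,0.004,-0.17,0,0,0,40,-0.002,0.004,-0.23,0,0,0,40,-0.002,0.004,-0.261,0,0,0,40,-0.002,0.004,-0.261,0,0,0,0,-0.002,0.004,-0.261,0,0,0,0,-0.002,0.004,-0.261,0,0,0,0,-0.002,0.004,-0.261,0,0,0,0,-0.002,0.004,-0.261,0,0,0,0,-0.002,0.004,-0.261,0,0,0], squeeze=25)

```text
clock: 10.45
position: [0.4582, 0.1945, 0.0443]
ee_rot: [0.012, 1.0, 0.0, 0.001]
ft_force: [-1.5, -5.5, 6.5]
grip_width: 0.176
grasp_force: 29.1
```

Emit:
step_arm(commands=[0,0.001,0,0.0245,0,0,0,0,0.005,0,0.0487,0,0,0,0,0.011,0,0.0724,0,0,0,0,0.019,-0.001,0.0954,0,0,0,0,0.03,-0.001,0.1175,0,0,0,0,0.043,-0.001,0.1383,0,0,0,0,0.058,-0.002,0.1578,0,0,0,0,0.074,-0.002,0.1758,0,0,0,0,0.093,-0.003,0.1919,0,0,0,0,0.093,-0.003,0.1919,0,0,0], squeeze=25)

```text
clock: 11.7
position: [0.5143, 0.1934, 0.1592]
ee_rot: [0.012, 1.0, 0.0, 0.001]
ft_force: [-1.5, -4.8, 1.1]
grip_width: 0.176
grasp_force: 27.4
```

Emit:
step_arm(commands=[0,0.02,-0.001,0.0143,0,0,0,0,0.041,-0.001,0.0265,0,0,0,0,0.0635,-0.002,0.0365,0,0,0,0,0.087,-0.002,0.044,0,0,0,0,0.111,-0.003,0.0497,0,0,0,0,0.135,-0.004,0.0525,0,0,0,0,0.1595,-0.005,0.053,0,0,0,0,0.184,-0.005,0.051,0,0,0,0,0.184,-0.005,0.051,0,0,0,0,0.184,-0.005,0.051,0,0,0], squeeze=25)

```text
clock: 12.95
position: [0.6235, 0.1914, 0.1892]
ee_rot: [0.011, 1.0, 0.001, 0.0]
ft_force: [-0.5, 0.8, 0.9]
grip_width: 0.183
grasp_force: 24.5
```

Emit:
step_arm(commands=[40,0,0,0,0,0,0,40,0,0,0,0,0,0,40,0,0,0.0,0,0,0,40,0,0,0.06,0,0,0,40,0,0,0.14,0,0,0,40,-0.06,-0.002,0.16,0,0,0,40,-0.13,-0.002,0.14,0,0,0,40,-0.13,-0.002,0.12,0,0,0,40,-0.13,-0.002,0.12,0,0,0,40,-0.13,-0.002,0.12,0,0,0])

```text
clock: 14.2
position: [0.5465, 0.189, 0.2611]
ee_rot: [0.012, 1.0, -0.0, 0.0]
ft_force: [0.5, 0.4, -0.5]
grip_width: 0.467
grasp_force: 0.0
```

```bash
python3 - <<'E'
from h import *
o,w=snap("wrist","pics/w6.png"); o2,s=snap("scene","pics/s6.png"); M=R.from_quat(o["ee_rot"]).as_matrix(); print("ty",np.degrees(np.arctan2(M[1,1],M[0,1])),o["position"],o["clock"],o["joint_pos"].round(2))
print(proj("wrist",[[.515,.1907,.069],[.575,.189,.069]],o).round(0).tolist())
w=cv2.imread("pics/w6.png"); s=cv2.imread("pics/s6.png")
cv2.imwrite("pics/c6.png",np.hstack([cv2.resize(w[130:430,170:470],(500,500)),cv2.resize(s[230:450,350:530],(300,500))[:]]))
E
```

```text
ty 88.62403988181485 [0.54646445 0.18895213 0.26109902] 14.2 [-0.88  0.22  0.56  1.54 -0.11  1.42  1.23]
[[321.0, 178.0], [320.0, 236.0]]
```

View pics/c6.png

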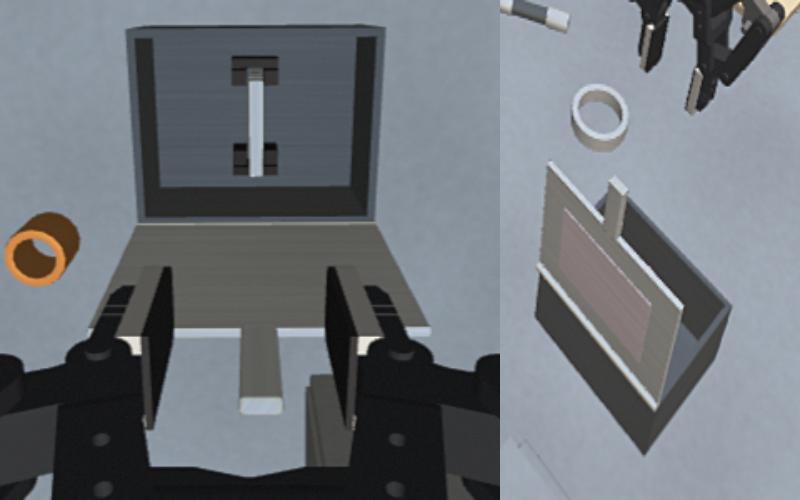

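The crop shows the flap standing open past upright. The plate's top edge is at wrist pixels (324,178)–(324,236), between its posts, parallel to the tool and about 3 mm further in +y than predicted.

Emit:
step_arm(commands=[40,-0.002,0.007,-0.1,0,0,0,40,-0.002,0.007,-0.2,0,0,0,40,-0.002,0.007,-0.28,0,0,0,40,-0.002,0.007,-0.34,0,0,0,40,-0.002,0.007,-0.384,0,0,0,40,-0.002,0.007,-0.384,0,0,0,0,-0.002,0.007,-0.384,0,0,0,0,-0.002,0.007,-0.384,0,0,0,0,-0.002,0.007,-0.384,0,0,0,0,-0.002,0.007,-0.384,0,0,0], squeeze=60)

```text
clock: 15.55
position: [0.5456, 0.1937, 0.0321]
ee_rot: [0.012, 1.0, 0.001, 0.001]
ft_force: [-0.9, -1.3, 7.7]
grip_width: 0.074
grasp_force: 60.8
```

```bash
python3 - <<'E'
from h import *
o=get_obs(); print(o["position"],o["ft_force"],o["torque"],o["grip_width"],o["grasp_force"],o["joint_pos"].round(2))
E
```

```text
[0.54564384 0.19365593 0.03210247] [-0.89401972 -1.31668248  7.69786977] [-0.18200711  0.08885119 -0.02564161] 0.0742897982639362 60.758525133132935 [-0.83  0.43  0.5   1.8  -0.24  0.97  1.32]
```

Emit:
step_arm(commands=[0,0,0,0.03,0,0,0,0,0,0,0.08,0,0,0,0,0,0,0.14,0,0,0,0,0,0,0.22,0,0,0,0,0,0,0.28,0,0,0,0,-0.02,-0.09,0.28,0,0,0,0,-0.045,-0.19,0.28,0,0,0.02,0,-0.07,-0.29,0.28,0,0,0.048,0,-0.095,-0.39,0.28,0,0,0.048,0,-0.1,-0.42,0.28,0,0,0.048])

```text
clock: 16.8
position: [0.4833, -0.0628, 0.1997]
ee_rot: [-0.061, 0.998, 0.001, 0.001]
ft_force: [0.6, 0.2, -1.8]
grip_width: 0.076
grasp_force: 59.7
```

```bash
python3 - <<'E'
from h import *
o=get_obs(); M=R.from_quat(o["ee_rot"]).as_matrix(); print("ty",np.degrees(np.arctan2(M[1,1],M[0,1])),M[:,2],o["position"],o["ft_force"],o["grip_width"],o["grasp_force"],o["joint_pos"].round(2))
print(((np.array([.4728,-.1234,.073])-o["position"])/.6).round(3))
E
```

```text
ty 96.96197648266548 [ 0.00125882  0.00134488 -0.9999983 ] [ 0.4833025  -0.06281456  0.19974431] [ 0.63891201  0.22832355 -1.82271896] 0.07573253210857782 59.66790318489075 [-0.66  0.01  0.71  1.86 -0.01  1.27  1.74]
[-0.018 -0.101 -0.211]
```

Emit:
step_arm(commands=[0,-0.018,-0.03,-0.05,0,0,0,0,-0.018,-0.05,-0.12,0,0,0,0,-0.018,-0.07,-0.18,0,0,0,0,-0.018,-0.09,-0.211,0,0,0,0,-0.018,-0.101,-0.211,0,0,0,0,-0.018,-0.101,-0.211,0,0,0,0,-0.018,-0.101,-0.211,0,0,0,0,-0.018,-0.101,-0.211,0,0,0,0,-0.018,-0.101,-0.211,0,0,0,0,-0.018,-0.101,-0.211,0,0,0])

```text
clock: 18.05
position: [0.4737, -0.1191, 0.072]
ee_rot: [-0.064, 0.998, 0.0, 0.0]
ft_force: [0.1, -0.3, -1.9]
grip_width: 0.073
grasp_force: 59.6
```

```bash
python3 - <<'E'
from h import *
o,w=snap("wrist","pics/w7.png"); _,t=snap("top","pics/t7.png"); _,s=snap("scene","pics/s7.png")
M=R.from_quat(o["ee_rot"]).as_matrix(); print("ty",np.degrees(np.arctan2(M[1,1],M[0,1])),M[:,2],o["position"],o["ft_force"],o["clock"])
print(((np.array([.4728,-.1234,.073])-o["position"])/.6).round(4))
ctr=np.array([.4728,-.1234,.08]); a=np.radians(97.2); n=np.r_[np.cos(a),np.sin(a),0]; x=np.r_[np.sin(a),-np.cos(a),0]; z=np.r_[0,0,1]
pts=[ctr+i*.03*x+j*.03*z+.004*n for i,j in((-1,-1),(-1,1),(1,1),(1,-1))]+[ctr+i*.011*x+j*.011*z+.004*n for i,j in((-1,-1),(-1,1),(1,1),(1,-1))]
s=cv2.imread("pics/s7.png"); q=proj("scene",pts); print("scene",q.round(1).tolist())
c=cv2.resize(s[150:290,220:360],(600,600),interpolation=cv2.INTER_CUBIC)
for p in q: cv2.circle(c,tuple(int(v) for v in (p-[220,150])*600/140),2,(0,0,255),-1)
w=cv2.imread("pics/w7.png")
cc=np.hstack([c[:,100:500],cv2.resize(w[100:400,220:420],(400,600))]); cv2.imwrite("pics/c7.png",cc)
E
```

```text
ty 97.30916502880703 [ 9.86886389e-05  2.05323138e-04 -9.99999974e-01] [ 0.47370867 -0.11912147  0.07196142] [ 0.07782702 -0.33704971 -1.92542291] 18.05
[-0.0015 -0.0071  0.0017]
scene [[342.2, 240.8], [343.5, 220.0], [325.3, 234.2], [324.7, 255.2], [337.1, 238.9], [337.5, 231.2], [330.9, 236.4], [330.6, 244.1]]
```

View pics/c7.png

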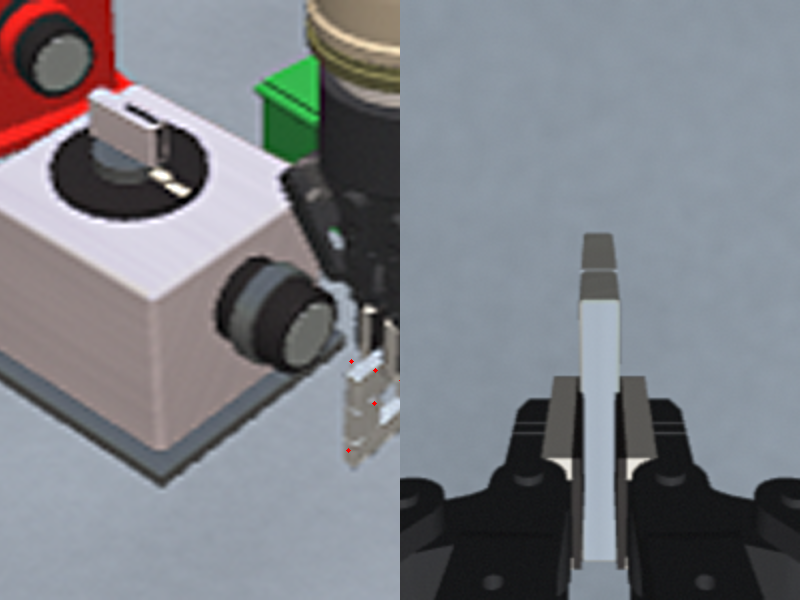

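The plate is held upright between the pads (wrist column 320, top edge rows 249–380), and the knob's pointer is still in line with the index. I'll check numerically where the plate sits in the hand.

```bash
python3 - <<'E'
from h import *
o=get_obs(); p=np.array(o["position"]); a=np.radians(97.3); X=-np.r_[np.sin(a),-np.cos(a),0]
for dz in(.004,.007,.010): 
  c=p+[0,0,dz]
  print(dz,proj("wrist",[c+.03*X+[0,0,.03],c-.03*X+[0,0,.03],c+.03*X+[0,0,-.03],c+.03*X+[0,0,.008],c+.03*X+[0,0,-.011]],o).round(1).tolist())
# plate z-edges in scene: bottom-left corner
w=cv2.cvtColor(cv2.imread("pics/w7.png"),cv2.COLOR_BGR2GRAY)
print(w[205:390,320].tolist())
E
```

```text
0.004 [[320.1, 250.1], [320.1, 381.8], [319.9, 216.1], [320.0, 234.8], [320.0, 224.5]]
0.007 [[320.2, 252.6], [320.1, 386.5], [319.9, 217.3], [320.0, 236.6], [320.0, 226.0]]
0.01 [[320.2, 255.1], [320.2, 391.4], [319.9, 218.6], [320.1, 238.5], [320.0, 227.5]]
[148, 148, 148, 148, 148, 147, 147, 147, 147, 149, 149, 121, 89, 88, 91, 92, 91, 91, 91, 90, 89, 91, 89, 89, 90, 88, 89, 88, 90, 113, 111, 88, 86, 88, 89, 90, 87, 87, 88, 87, 89, 89, 89, 83, 105, 177, 181, 180, 179, 179, 179, 179, 179, 179, 179, 179, 180, 179, 178, 178, 179, 179, 178, 178, 178, 179, 180, 179, 179, 180, 179, 180, 179, 179, 179, 179, 179, 180, 179, 180, 179, 179, 180, 179, 179, 178, 179, 179, 179, 178, 179, 180, 179, 179, 178, 179, 179, 179, 179, 178, 179, 178, 179, 179, 179, 177, 180, 179, 179, 178, 178, 178, 179, 178, 179, 179, 178, 178, 180, 178, 179, 178, 179, 178, 178, 179, 178, 178, 179, 178, 178, 179, 179, 178, 180, 178, 179, 179, 178, 178, 179, 178, 178, 177, 179, 178, 179, 178, 178, 179, 178, 179, 180, 178, 178, 180, 179, 179, 180, 179, 179, 178, 179, 178, 179, 180, 180, 178, 179, 179, 178, 180, 179, 180, 180, 155, 141, 142, 143, 142, 144, 142, 144, 144, 143]
```

Emit:
step_arm(commands=[0,-0.0015,-0.007,0.005,0,0,0,0,-0.0015,-0.007,0.005,0,0,0,0,-0.0015,-0.007,0.005,0,0,0,0,-0.0015,-0.007,0.005,0,0,0,0,-0.0015,-0.007,0.005,0,0,0,0,-0.0015,-0.007,0.005,0,0,0,0,-0.0015,-0.007,0.005,0,0,0,0,-0.0015,-0.007,0.005,0,0,0,0,-0.0015,-0.007,0.005,0,0,0,0,-0.0015,-0.007,0.005,0,0,0])

```text
clock: 19.45
position: [0.4728, -0.1235, 0.0749]
ee_rot: [-0.064, 0.998, 0.0, 0.0]
ft_force: [-0.5, -0.5, -0.9]
grip_width: 0.068
grasp_force: 59.6
```

```bash
python3 -c "
from workcell import *
print(hand_in())"
```

```text
the job is handed in; nothing more can be done
None
```

I turned the knob to its index mark, opened the flap to about 97°, and handed the job in at 19.5 s, with the plate held upright and square about 5 cm in front of the lens; no verdict came back, and I didn't look at the flap again after drawing the plate out.

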